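# Swap the wrong key, then hold the chest's spring latch open

## Task

Someone left the wrong key, the one with the round bow, in the lock of the wooden tool chest. Put it back upright and fully home in its own socket of the key stand (the socket marked with a disc), then take the square-bowed key from its socket, push it fully home in the chest lock, wiggling a little if the pins stick, and turn it a quarter turn clockwise to draw the latch. The latch springs back by itself, so finish with the key still gripped and held turned so that I can lift the lid; leave everything else on the bench where it is.

Things in the scene. Friction and masses are not known exactly. Their poses are not given: they have to be found in the camera images.
- chest: low wooden tool chest, fixed, 240 x 240 mm, top 100 mm above the table; origin at the centre of its underside, x to its back, z up. On the front strip of its top stands the grey lock case, 64 x 64 mm, its top 122 mm above the table; behind it the flat lid, its steel bar handle 30 mm high, 132 mm behind the lock
- keyway (a point): centre of the keyway's mouth in the face of the brass plug (22 mm across), 85 mm in front of the chest's centre, 122 mm above the table; axes those of the chest. The cylinder runs straight down. With the plug at 0 the keyway is a slot 12.6 mm long along the chest's y and 5.6 mm wide along its x, 34 mm deep
- lock_plug (a joint): turn of the lock plug, rad: 0 at rest, grows clockwise seen from above, stop at 1.62. A spring returns it to 0 when let go (0.02 N m at 0, 0.09 N m at a quarter turn). Blocked until the square-bowed key is fully home. A key has some 8 degrees of play in the keyway, so the hand must turn about 100 degrees for a full quarter turn of the plug
- latch_bolt (a joint): how far the steel latch bolt behind the lock is drawn towards the front of the chest, m: 0 lying over the keeper plate of the lid, clear of it from 0.0095; driven by the plug, 8.3 mm per rad
- key_round: the wrong key: steel, black disc bow 34 mm across (y, z), 10 mm thick (x), centre 28 mm above the origin; starts fully home in the chest lock, bow up. Origin: middle of the shoulder's underside, which rests on the lock face or socket top; z up. Shoulder 11 x 18 x 5 mm; blade 18 mm down, 11 mm wide (y), 4 mm thick (x), last 6 mm tapered. 45 g. Either way round fits
- key_square: the right key, made as key_round (same origin, axes, shoulder, blade width and thickness) but with a black square bow 34 x 34 mm, 10 mm thick along x, from 11 to 45 mm above the origin, and a blade 28 mm long; starts fully home, bow up, in the socket marked with a square. Grip either key by the flat faces of its bow, closing along its x
- key_stand: wooden board 62 x 158 mm, 10 mm thick, fixed, carrying three wooden socket blocks in a row along its y in any order; origin at the centre of its underside, x away from the robot
- socket_round_slot (a point): mouth of the slot of the block marked with a dark disc 17 mm across: the round-bowed key's own socket, empty. Centre of the slot in the block's top, 46 mm above the table; axes those of the stand. Blocks are 54 (x) x 48 (y) x 36 mm; slots 12.6 mm long along y, 5.6 mm wide along x, 32 mm deep, 24 mm behind the mark, which is on the robot's side
- socket_square_slot (a point): the same point of the block marked with a dark square 15.5 mm wide: the square-bowed key's own socket, which it leaves
- socket_triangle_slot (a point): the same point of the block marked with a dark triangle: the socket of a third key that is elsewhere; stays empty
- block_b: bystander: small wooden off-cut 38 x 60 x 19 mm lying in front of the chest
- tape_2: bystander: small dark tape roll, 52 mm across, 19 mm high, left front of the chest
- tape_1: bystander: masking tape roll, 104 mm across, 25 mm high, on the right
- wafer_a (a joint): upper sprung wafer, 8 mm below the plug's face at one end of the keyway, m: 0 standing out into the keyway, 0.0032 pushed back by a blade. It adds 2 to 7 N to the push
- wafer_b (a joint): lower sprung wafer, 20 mm below the face, same values, sticky: a straight push past it takes about 10 to 20 N, less while the key is rocked a few degrees about its long axis. It works the pawl that blocks the plug. Only the 28 mm blade of the square-bowed key reaches it, and frees the plug only within about 2 mm of fully home

How it is judged:
On the way, in this order (a step that is already met when the one before it is completed fails the run):
1. the round-bowed key is fully home in the socket marked with a disc, and let go (distance between key_round and socket_round_slot below 0.005 m and angle between key_round's own z axis and vertical below 0.15 rad and contact force between the fingers and key_round below 0.3 N), for 0.2 s.
2. the square-bowed key is fully home in the chest lock (distance between key_square and keyway below 0.005 m and angle between key_square's own z axis and vertical below 0.15 rad), for 0.1 s.
At the end, for the whole second after the job is handed in: Through the last second the gripped square-bowed key (origin within 5 mm of the keyway mouth, tilt under 0.15 rad) holds the plug at 1.22 rad or more, the bolt drawn 9.8 mm or more; the round-bowed key stands untouched in the disc-marked socket, origin within 5 mm of its mouth, tilt under 0.15 rad (all of step 2 and value of joint lock_plug above 1.22 rad and value of joint latch_bolt above 0.0098 m and contact force between the fingers and key_square above 1 N and distance between key_round and socket_round_slot below 0.005 m and angle between key_round's own z axis and vertical below 0.15 rad and contact force between the arm and key_round below 0.3 N); the arm keeps its last pose, push and grip.
It fails at once if a bystander on the bench is pushed more than 30 mm from its place (distance of any of block_b, tape_2, tape_1 from where it was at the start of the episode above 0.03 m).
It also fails if it takes over 53 s, if anything falls off the work surface, if the arm or the gripper's body presses on something with over 40 N, if the wrist force passes 120 N, or if a joint passes its speed limit or range.

## Robot

A 6-joint arm with a two-finger parallel gripper is mounted at the origin on a cart in front of the work surface, level with it; the furniture and walls round the work are solid. World frame = base frame: x ahead of the robot, y to its left, z up, the work surface at z = 0. Lengths are in m, angles in rad, forces in N, time in s.
With the tool pointing down it reaches from about 0.25 to 0.775 m from the base axis. Payload 4 kg.
Tool frame: the origin (TCP) lies at the very end of the fingers, on their centre line; the grasp point (between the pads) lies behind it (arm.hold_point_z is the y of the grasp point in the tool frame, in m); y points along the fingers, x is the direction in which the jaws open and shut, and the axes are right-handed (so a half turn about y gives the same grasp; the last joint's range is limited). The gripper opens to 85 mm and grips with 20 to 120 N. Pads are 22 mm wide; open, the fingers measure 114 mm over their backs; the gripper's body (76 mm by 85 mm) begins 54 mm behind the grasp point. The pads swing forward as they close: fully open they stand 13 mm farther back than shut.
Start: joints at [-1.31, 0.087, 1.371, -0, 1.684, -0.103], TCP at [0.196, -0.514, 0.231] pointing down, gripper open.
Joint ranges: [-3.1, 3.1], [-0.76, 2.03], [0.27, 2.55], [-1.08, 4.22], [0.17, 2.65], [-2.57, 2.57]. Speed limits (rad/s): [2.79, 2.79, 3.14, 3.14, 3.14, 3.14].

## Interface

Orientations are given as a rotation vector (axis times angle).
In Python, from station import readout, viewer, arm gives the robot as it stands. The module is installed in compiled form; this text tells all that it offers.
- The arm moves only by the tool step_arm, never from a script. Its argument "series" is one flat list of numbers, 7 for each row, row after row: the shift along the world's x, y, z in mm, then the turn, a rotation vector about the world's x, y, z in degrees, then the gripper's target within -1 to 1 (shut at 1, half-way at 0, fully open at -1). In form: [x, y, z, wx, wy, wz, gripper, x, y, z, wx, wy, wz, gripper, ...]. A call has 1 to 5 rows; each row shifts and turns the commanded pose from where the row before left it; what a row does not reach is not made up. A row lasts 1/12 s, in which the tool goes at most 41.7 mm and 7.16 degrees, less where a joint would pass 70% of its speed; a pose out of reach is approached as far as the arm can. A call is refused whole if a number of a shift passes 41.7 or a number of a turn 7.16, either way. A call with a gripper value outside its range is refused whole. The fingers move at their own pace and stop on an object; "force" is the grip in N (left out, the last holds). Time passes only in rows, so rows that do not move let the fingers close. It gives the time, the measured TCP pose, the force and the opening at its end, in the units of the state.
- readout.state(): the state, without advancing time (a new reading comes with each control period).
- viewer.camera(name): name is "side" or "top"; returns a dict with "image" (480x640x3 uint8, blue, green, red), "intrinsics" (3x3 intrinsics, pixels), "position" and "attitude" of the camera in the world. Camera axes: x right, y up, looking along -z (the intrinsics and any distortion apply to the point x, -y, -z); pixel columns grow to the right and rows downward; lengths in m; the calibration is good to about 2 mm. A picture is of the moment at which its call begins. There is no depth.
- arm.finish_job(): hands the job in, once; it reports no verdict.
The state is a dict: "clock": time; "qpos": joint angles; "dq": joint speeds; "joint_efforts": joint torques, N m; "tool_pos": TCP position; "eef_rot": TCP orientation; "contact_force": force on the tool from outside, world axes, zero at the start; "ft_torque": the same for the moment, N m; "finger_gap": finger opening in m.
Only numpy, scipy, OpenCV 4.12 (cv2) and the standard library are available. Lean on these libraries where they do the work, as an engineer would, in place of code of your own. Each camera call takes 0.05 s, during which the arm holds its last target. There are 200 camera calls.

## Working session

There is one attempt and no reset: what is moved stays moved. The work goes in short steps, Python scripts to look and compute and a tool call to move; the robot and the scene stay as the last step left them, time stands still between calls to the robot, and variables do not carry over. Pictures are saved under pics/ and viewed, about 8 in all and at most 12, crops included, and the job is handed in when it is done.

Besides the shell and the picture viewer there is one more tool, called after ">>>" by a JSON object that holds its "name" and its "arguments", one argument or row to a line. step_arm: Moves the arm, as the interface text tells. Its arguments: {"type":"object","properties":{"series":{"type":"array"},"force":{"type":"number"}},"required":["series"]}

```bash
mkdir -p pics; cat > h.py <<'E'
import numpy as np,cv2
from station import readout,viewer,arm
from scipy.spatial.transform import Rotation as R
def cam(n):
    c=viewer.camera(n); return c
def Rm(c):
    a=np.array(c["attitude"],float)
    return a if a.shape==(3,3) else (R.from_rotvec(a).as_matrix() if a.size==3 else R.from_quat(a).as_matrix())
def ray(c,u,v):
    K=np.array(c["intrinsics"]); d=np.array([(u-K[0,2])/K[0,0],-(v-K[1,2])/K[1,1],-1.])
    return np.array(c["position"]),Rm(c)@d
def plane(c,u,v,z):
    p,d=ray(c,u,v); return p+d*(z-p[2])/d[2]
def proj(c,P):
    K=np.array(c["intrinsics"]); q=Rm(c).T@(np.array(P)-np.array(c["position"]))
    return K[0,0]*q[0]/-q[2]+K[0,2], K[1,1]*-q[1]/-q[2]+K[1,2]
def tri(c1,a,c2,b):
    p,d=ray(c1,*a);q,e=ray(c2,*b); s=np.linalg.lstsq(np.c_[d,-e],q-p,rcond=None)[0]
    A=p+d*s[0];B=q+e*s[1]; return (A+B)/2,np.linalg.norm(A-B)
E
python3 - <<'E'
from h import *
for n in("side","top"):
    c=cam(n); print({k:v for k,v in c.items() if k!="image"}); cv2.imwrite(f"pics/{n}0.png",c["image"])
print(readout.state(),arm.hold_point_z)
E
```

```text
{'intrinsics': array([[604.00319065,   0.        , 326.21867808],
       [  0.        , 604.00319065, 236.27914787],
       [  0.        ,   0.        ,   1.        ]]), 'position': array([0.01264592, 0.57843123, 0.65024894]), 'attitude': array([ 0.35572438, -1.37816158, -2.2550786 ])}
{'intrinsics': array([[475.51430851,   0.        , 323.29996515],
       [  0.        , 475.51430851, 234.64703343],
       [  0.        ,   0.        ,   1.        ]]), 'position': array([ 0.40247299, -0.28454905,  1.1079791 ]), 'attitude': array([ 0.09454429, -0.10318237, -1.55617397])}
{'clock': 0.1, 'qpos': array([-1.31013280e+00,  8.79217412e-02,  1.37213309e+00,  3.91599978e-05,
        1.68363222e+00, -1.03119777e-01]), 'dq': array([ 0.00026107, -0.00048884, -0.00362853,  0.00224483,  0.00069185,
        0.00020043]), 'joint_efforts': array([ 2.52798767e-03, -3.53014255e+01, -3.14218175e+01, -3.57379338e-05,
        7.94318214e-03,  5.03504332e-07]), 'tool_pos': array([ 0.19557428, -0.51355775,  0.23021878]), 'eef_rot': array([-1.35819975,  0.93828321, -0.93569505]), 'contact_force': array([ 0.25275128, -0.01370667, -0.58939139]), 'ft_torque': array([-0.03326582, -0.02905726, -0.05322263]), 'finger_gap': 0.08572192702435895} -0.0187
```

View pics/top0.png

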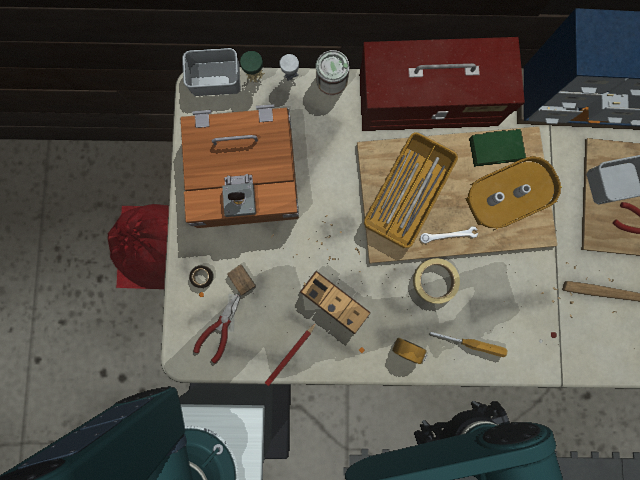

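View pics/side0.png

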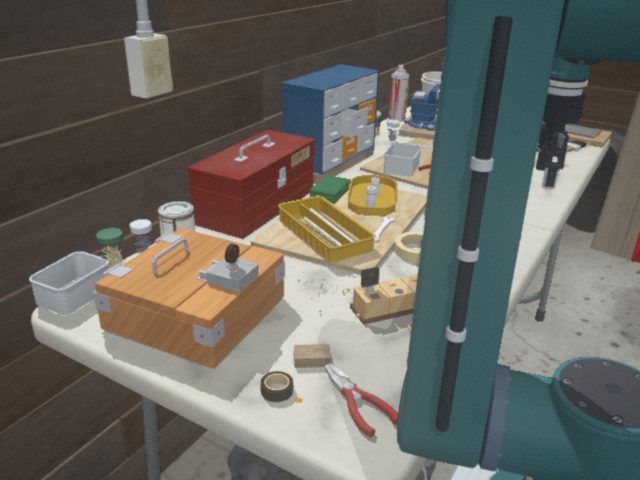

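The top view shows the chest at about (240,165) with its lock case at (240,195), and the stand at (335,303). In the side view the round bow is at (232,252) and the square bow at (370,277). I'll enlarge these areas next.

```bash
python3 - <<'E'
import cv2,numpy as np
t=cv2.imread("pics/top0.png");s=cv2.imread("pics/side0.png")
r=lambda i,x,y,w,h:cv2.resize(i[y:y+h,x:x+w],(400,300),interpolation=cv2.INTER_CUBIC)
cv2.imwrite("pics/crops.png",np.vstack([np.hstack([r(t,200,165,80,60),r(t,290,263,88,66)]),np.hstack([r(s,190,230,80,60),r(s,340,255,80,60)])]))
E
```

```text
(no output)
```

View pics/crops.png

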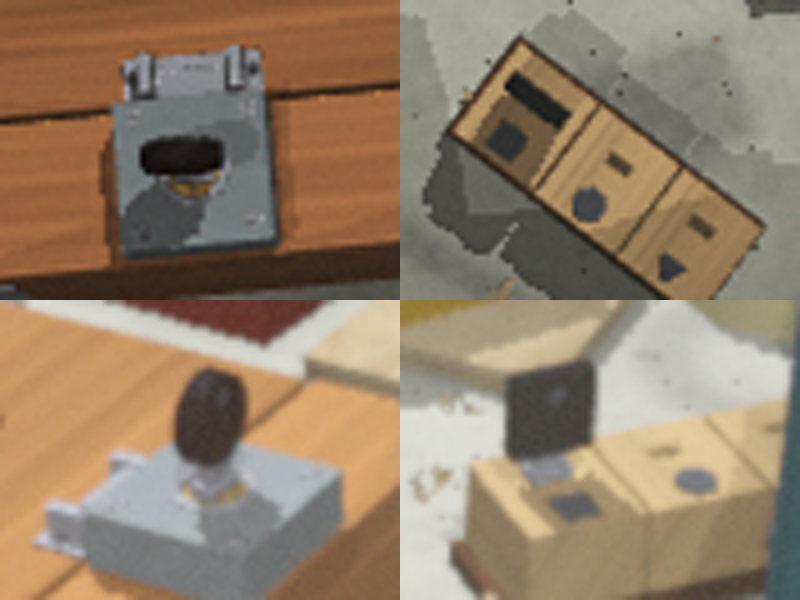

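```bash
cat > m.py <<'E'
from h import *
T=cam("top");S=cam("side")
def px(x0,y0,s,X,Y): return (x0+(X+.5)/s-.5, y0+(Y+.5)/s-.5)
lt=lambda X,Y:px(200,165,5,X,Y); st=lambda X,Y:px(290,263,400/88,X-400,Y)
ls=lambda X,Y:px(190,230,5,X,Y-300); ss=lambda X,Y:px(340,255,5,X-400,Y-300)
def dark(c,box,th):
    x,y,w,h=box; g=c["image"][y:y+h,x:x+w].max(2); m=(g<th).astype(np.uint8)
    n,l,s,ce=cv2.connectedComponentsWithStats(m)
    return [(int(s[i,4]),(ce[i]+[x,y]).round(2)) for i in range(1,n) if s[i,4]>=5]
print("top stand",dark(T,(295,265,80,62),85)); print("side stand",dark(S,(355,262,60,45),95))
print("top lock",dark(T,(222,185,40,25),50)); print("side lock",dark(S,(220,240,25,26),70))
for n,a,b in[("discslot",st(620,162),ss(663,452)),("disc",st(588,205),ss(697,481)),("sqbow",st(537,99),ss(551,409)),("sqmark",st(507,140),ss(575,506)),("rbow",lt(181,156),ls(210,417))]:
    print(n,np.round(tri(T,a,S,b)[0],4),round(tri(T,a,S,b)[1],4))
for n,a in[("ds",st(620,162)),("ts",st(702,226)),("disc",st(588,205)),("sq",st(507,140)),("tri",st(671,268))]: print(n,plane(T,*a,.046).round(4))
for n,a in[("bl",st(452,132)),("tl",st(520,40)),("tr",st(764,226))]: print("stand corner",n,plane(T,*a,.046).round(4))
for n,a in[("tl",lt(112,100)),("tr",lt(268,97)),("br",lt(278,240)),("bl",lt(125,247))]: print("case top",n,plane(T,*a,.122).round(4))
for n,a in[("near",ls(240,520)),("right",ls(342,470)),("left",ls(85,515)),("far",ls(195,437))]: print("case side",n,plane(S,*a,.122).round(4))
E
python3 m.py
```

```text
top stand [(657, array([316.33, 312.24])), (10, array([321.7, 275.5])), (78, array([319.63, 284.83])), (29, array([340.17, 289.59])), (57, array([313.14, 293.61])), (8, array([337.5, 298.5])), (12, array([363.5, 307.5])), (39, array([330.97, 307.74])), (10, array([355.7, 312.5])), (25, array([348.72, 321.52]))]
side stand [(276, array([369.61, 276.62]))]
top lock [(107, array([235.71, 195.89]))]
side lock [(126, array([231.63, 254.38]))]
discslot [ 0.3956 -0.3239  0.0441] 0.0001
disc [ 0.3746 -0.3085  0.0468] 0.0003
sqbow [ 0.4246 -0.2833  0.0741] 0.001
sqmark [ 0.4053 -0.2688  0.0465] 0.0007
rbow [ 0.6017 -0.109   0.1499] 0.0006
ds [ 0.3956 -0.3239  0.046 ]
ts [ 0.3653 -0.3639  0.046 ]
disc [ 0.3747 -0.3085  0.046 ]
sq [ 0.4056 -0.2687  0.046 ]
tri [ 0.345 -0.349  0.046]
stand corner bl [ 0.4091 -0.2418  0.046 ]
stand corner tl [ 0.4543 -0.2743  0.046 ]
stand corner tr [ 0.3657 -0.394   0.046 ]
case top tl [ 0.6315 -0.0737  0.122 ]
case top tr [ 0.6337 -0.1396  0.122 ]
case top br [ 0.5724 -0.1456  0.122 ]
case top bl [ 0.5685 -0.0816  0.122 ]
case side near [ 0.5807 -0.0973  0.122 ]
case side right [ 0.5723 -0.1429  0.122 ]
case side left [ 0.6261 -0.0713  0.122 ]
case side far [ 0.6293 -0.1331  0.122 ]
```

```bash
cat > a.py <<'E'
from h import *
s=readout.state(); M=R.from_rotvec(s["eef_rot"]).as_matrix()
print("t",s["clock"],"pos",(s["tool_pos"]*1000).round(1),"jaw yaw",np.degrees(np.arctan2(M[1,0],M[0,0])).round(2),"yaxis",M[:,1].round(4),"q",np.round(s["qpos"],3),"F",s["contact_force"].round(1),"T",s["ft_torque"].round(2),"gap",round(s["finger_gap"]*1000,1))
E
python3 a.py; python3 - <<'E'
from h import *
T=cam("top");im=T["image"];hsv=cv2.cvtColor(im,cv2.COLOR_BGR2HSV)
m=cv2.inRange(hsv,(5,110,110),(16,255,255)); m[:,:170]=0;m[:,310:]=0;m[:100]=0;m[240:]=0
m=cv2.morphologyEx(m,cv2.MORPH_CLOSE,np.ones((9,9)))
c=max(cv2.findContours(m,0,1)[0],key=cv2.contourArea)[:,0,:]
P=np.array([plane(T,u,v,.1)[:2] for u,v in c],np.float32)
r=cv2.minAreaRect(P); print(r,cv2.boxPoints(r).round(4).tolist(),cv2.approxPolyDP(c,5,True)[:,0].tolist())
for a,b in[((188,191),(220,188)),((262,184),(294,182))]: print(plane(T,*a,.1),plane(T,*b,.1))
E
```

```text
t 0.2 pos [ 195.6 -513.7  230.6] jaw yaw -69.16 yaxis [-3.0e-04  1.3e-03 -1.0e+00] q [-1.31   0.088  1.372  0.     1.684 -0.103] F [ 0.3 -0.4 -0.1] T [ 0.    0.04 -0.01] gap 85.4
((0.6844082474708557, -0.10033337771892548), (0.23481133580207825, 0.23938091099262238), 5.9287519454956055) [[0.5552999973297119, 0.006599999964237213], [0.5799999833106995, -0.23149999976158142], [0.8134999871253967, -0.20730000734329224], [0.7888000011444092, 0.030799999833106995]] [[286, 108], [273, 109], [272, 122], [259, 122], [257, 110], [209, 114], [208, 127], [195, 127], [194, 116], [181, 117], [186, 221], [221, 217], [219, 195], [227, 175], [252, 175], [255, 215], [296, 211]]
[0.62150255 0.00375322 0.1       ] [ 0.62903173 -0.06494238  0.1       ]
[ 0.63908031 -0.15536016  0.1       ] [ 0.64443816 -0.22449564  0.1       ]
```

>>> {"name": "step_arm", "arguments": {
  "series": [0,0,0,0,0,7,-0.3],
  "force": 40
}}

```text
clock: 0.33
tool_pos: [0.1957, -0.5139, 0.231]
eef_rot: [-1.401, 0.843, -0.842]
contact_force: [0.3, 1.2, -0.4]
finger_gap: 0.0754
```

```bash
python3 a.py
```

```text
t 0.3333 pos [ 195.7 -513.9  231. ] jaw yaw -62.05 yaxis [-2.e-04  5.e-04 -1.e+00] q [-1.31   0.087  1.371 -0.     1.684 -0.227] F [ 0.3  1.2 -0.4] T [-0.02  0.02  0.03] gap 75.4
```

>>> {"name": "step_arm", "arguments": {
  "series": [27,27,0,0,0,4.5,0.2,27,27,0,0,0,4.5,0.2,27,27,0,0,0,4.5,0.2,27,27,0,0,0,4.5,0.2,27,27,0,0,0,4.5,0.2]
}}

```text
clock: 0.75
tool_pos: [0.3315, -0.3776, 0.2313]
eef_rot: [-1.503, 0.539, -0.539]
contact_force: [0.4, 0.1, -0.3]
finger_gap: 0.0342
```

>>> {"name": "step_arm", "arguments": {
  "series": [27,27,0,0,0,4.5,0.2,27,27,0,0,0,4.5,0.2,27,27,0,0,0,4.5,0.2,27,27,0,0,0,4.5,0.2,27,27,0,0,0,4.5,0.2]
}}

```text
clock: 1.17
tool_pos: [0.4667, -0.2424, 0.2314]
eef_rot: [-1.559, 0.232, -0.232]
contact_force: [-0.3, -1.3, -0.1]
finger_gap: 0.0343
```

>>> {"name": "step_arm", "arguments": {
  "series": [27,27,0,0,0,4.5,0.2,27,27,0,0,0,4.5,0.2,27,27,0,0,0,4.5,0.2,27,27,0,0,0,4.5,0.2,0,0,0,0,0,0,0.2]
}}

```text
clock: 1.58
tool_pos: [0.5771, -0.1305, 0.2301]
eef_rot: [-1.567, -0.02, 0.018]
contact_force: [-0.8, 0.0, -1.3]
finger_gap: 0.0338
```

```bash
python3 a.py
```

```text
t 1.5833 pos [ 577.1 -130.5  230.1] jaw yaw 1.4 yaxis [ 0.0011  0.0036 -1.    ] q [-0.32   0.181  1.269  0.004  1.692 -0.344] F [-0.8  0.  -1.3] T [-0.02  0.01  0.02] gap 33.8
```

>>> {"name": "step_arm", "arguments": {
  "series": [24,21.5,-20,0,0,4.5,0.2,0,0,0,0,0,0,0.2]
}}

```text
clock: 1.75
tool_pos: [0.5988, -0.1109, 0.207]
eef_rot: [-1.565, -0.075, 0.081]
contact_force: [-0.8, -0.2, -2.1]
finger_gap: 0.0341
```

>>> {"name": "step_arm", "arguments": {
  "series": [0,0,-25,0,0,0,0.2,0,0,-25,0,0,0,0.2,0,0,-16,0,0,0,0.2,0,0,0,0,0,0,0.2]
}}

```text
clock: 2.08
tool_pos: [0.5945, -0.1142, 0.1399]
eef_rot: [-1.567, -0.065, 0.08]
contact_force: [0.3, 0.9, -1.6]
finger_gap: 0.0344
```

```bash
python3 a.py; python3 - <<'E'
from h import *
T=cam("top");S=cam("side")
r=lambda i,x,y,w,h:cv2.resize(i["image"][y:y+h,x:x+w],(400,300),interpolation=cv2.INTER_CUBIC)
cv2.imwrite("pics/g1.png",np.hstack([r(T,200,165,80,60),r(S,180,195,120,90)]))
E
```

```text
t 2.0833 pos [ 594.5 -114.2  139.9] jaw yaw 5.28 yaxis [-0.0098  0.0026 -0.9999] q [-0.283  0.25   1.365 -0.     1.536 -0.375] F [ 0.3  0.9 -1.6] T [ 0.02  0.06 -0.01] gap 34.4
```

View pics/g1.png

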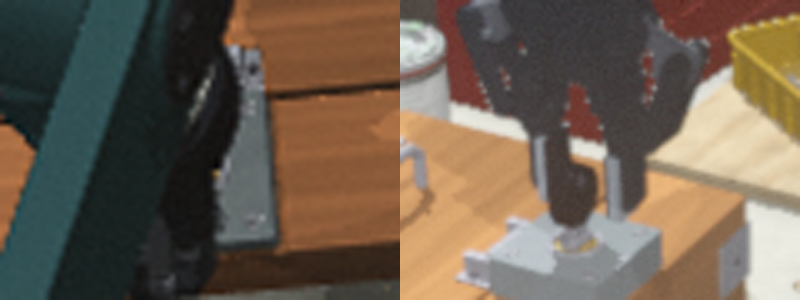

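The view shows the fingers straddling the bow, with the tool about 7 mm too far forward (low x). I'll correct that and close.

>>> {"name": "step_arm", "arguments": {
  "series": [3.5,2.6,-3,0,0,0.6,0.2,3,2.6,-3,0,0,0,0.2,0,0,0,0,0,0,0.2,0,0,0,0,0,0,0.2]
}}

```text
clock: 2.52
tool_pos: [0.6047, -0.1092, 0.1401]
eef_rot: [-1.57, -0.083, 0.081]
contact_force: [0.9, -0.2, 0.2]
finger_gap: 0.0339
```

```bash
python3 a.py
```

```text
t 2.5167 pos [ 604.7 -109.2  140.1] jaw yaw 5.96 yaxis [ 1.3e-03 -4.0e-04 -1.0e+00] q [-0.271  0.262  1.35  -0.     1.528 -0.375] F [ 0.9 -0.2  0.2] T [0.07 0.01 0.02] gap 33.9
```

>>> {"name": "step_arm", "arguments": {
  "series": [-3.5,0,-3,0,0,0,0.2,0,0,-3,0,0,0,0.2,0,0,0,0,0,0,0.2,0,0,0,0,0,0,0.2]
}}

```text
clock: 2.85
tool_pos: [0.6003, -0.1093, 0.1329]
eef_rot: [-1.569, -0.081, 0.082]
contact_force: [-0.9, -0.3, 0.8]
finger_gap: 0.0342
```

>>> {"name": "step_arm", "arguments": {
  "series": [0,0,0,0,0,0,1,0,0,0,0,0,0,1,0,0,0,0,0,0,1,0,0,0,0,0,0,1,0,0,0,0,0,0,1],
  "force": 40
}}

```text
clock: 3.27
tool_pos: [0.6007, -0.1094, 0.1335]
eef_rot: [-1.569, -0.082, 0.081]
contact_force: [-0.8, 0.2, 0.5]
finger_gap: 0.0092
```

```bash
python3 a.py
```

```text
t 3.2667 pos [ 600.7 -109.4  133.5] jaw yaw 5.94 yaxis [ 2.e-04 -1.e-04 -1.e+00] q [-0.273  0.258  1.369 -0.     1.515 -0.377] F [-0.8  0.2  0.5] T [-0.    0.09 -0.06] gap 9.2
```

>>> {"name": "step_arm", "arguments": {
  "series": [0,0,4,0,0,0,1,0,0,6,0,0,0,1,0,0,12,0,0,0,1,0,0,18,0,0,0,1,0,0,10,0,0,0,1]
}}

```text
clock: 3.68
tool_pos: [0.6015, -0.1094, 0.1867]
eef_rot: [-1.57, -0.084, 0.079]
contact_force: [-0.3, 0.3, 0.1]
finger_gap: 0.0093
```

>>> {"name": "step_arm", "arguments": {
  "series": [-20.5,-21.5,0,0,0,-4.3,1,-20.5,-21.5,0,0,0,-4.3,1,-20.5,-21.5,0,0,0,-4.3,1,-20.5,-21.5,0,0,0,-4.3,1,-20.5,-21.5,0,0,0,-4.3,1]
}}

```text
clock: 4.1
tool_pos: [0.4975, -0.2176, 0.1848]
eef_rot: [-1.561, 0.214, -0.217]
contact_force: [0.7, 0.4, -0.3]
finger_gap: 0.0091
```

>>> {"name": "step_arm", "arguments": {
  "series": [-20.5,-21.5,-10,0,0,-4.3,1,-20.5,-21.5,-10,0,0,-4.3,1,-20.5,-21.5,-10,0,0,-4.3,1,-20.5,-21.5,-10,0,0,-4.3,1,-20.5,-21,-10,0,0,-4.1,1]
}}

```text
clock: 4.52
tool_pos: [0.395, -0.325, 0.1345]
eef_rot: [-1.512, 0.505, -0.508]
contact_force: [-0.0, -0.0, -1.3]
finger_gap: 0.0091
```

>>> {"name": "step_arm", "arguments": {
  "series": [0,0,-10,0,0,0,1,0,0,-10,0,0,0,1,0,0,0,0,0,0,1,0,0,0,0,0,0,1]
}}

```text
clock: 4.85
tool_pos: [0.3962, -0.323, 0.1132]
eef_rot: [-1.511, 0.503, -0.502]
contact_force: [0.5, -0.1, -1.0]
finger_gap: 0.0089
```

```bash
python3 a.py; python3 - <<'E'
from h import *
T=cam("top");S=cam("side")
r=lambda i,x,y,w,h:cv2.resize(i["image"][y:y+h,x:x+w],(400,300),interpolation=cv2.INTER_CUBIC)
cv2.imwrite("pics/g2.png",np.hstack([r(T,290,263,88,66),r(S,340,225,100,75)]))
E
```

```text
t 4.85 pos [ 396.2 -323.   113.2] jaw yaw -36.77 yaxis [-1.e-04  9.e-04 -1.e+00] q [-7.950e-01  5.600e-02  1.641e+00  1.000e-03  1.445e+00 -1.540e-01] F [ 0.5 -0.1 -1. ] T [ 0.01 -0.03  0.01] gap 8.9
```

View pics/g2.png

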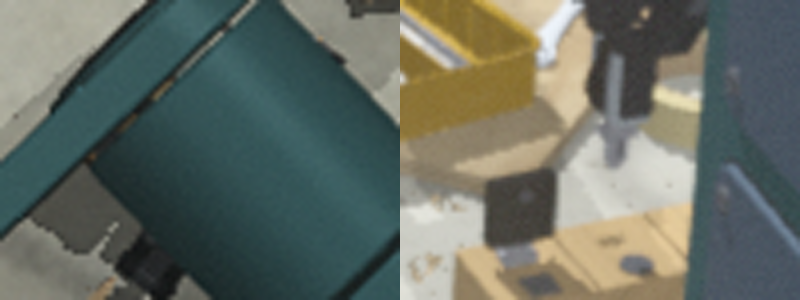

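```bash
python3 - <<'E'
from h import *
S=cam("side"); p=readout.state()["tool_pos"]
for z in(.0115,.0295): print("expected key pt",z,np.round(proj(S,p-[0,0,z]),2))
print("slot", np.round(proj(S,[.3952,-.3237,.046]),2))
g=S["image"][245:290,380:405].astype(int)
print("axes per mm stand y",np.round(np.array(proj(S,p-[0,0,.0295]+np.array([.599,.8007,0])*.01))-proj(S,p-[0,0,.0295]),2),"stand x",np.round(np.array(proj(S,p-[0,0,.0295]+np.array([.8007,-.599,0])*.01))-proj(S,p-[0,0,.0295]),2))
for v in range(254,270): print(v,S["image"][v,382:404].mean(1).astype(int))
print("slot rows")
for v in range(281,290): print(v,S["image"][v,384:404].mean(1).astype(int))
E
```

```text
expected key pt 0.0115 [393.8  257.89]
expected key pt 0.0295 [393.07 266.31]
slot [392.38 284.26]
axes per mm stand y [-4.79  0.92] stand x [-2.49 -2.54]
254 [189 182 152 127 125 131 139 147 153 129 129 136 129 109  97  99 105 107
 112 127 134 136]
255 [181 162 129 122 131 136 143 158 171 132 127 138 136 135 133 133 131 131
 134 133 137 136]
256 [167 137 121 121 131 137 136 130 129 122 123 132 131 130 133 129 124 129
 134 136 138 138]
257 [134 120 120 128 138 138 142 135 124 124 125 127 123 127 122 127 130 139
 147 138 136 137]
258 [123 120 131 135 143 153 169 166 137 125 127 127 126 126 129 135 142 163
 177 155 141 139]
259 [115 126 137 142 154 181 199 194 166 132 124 124 124 125 137 157 172 184
 191 183 158 141]
260 [121 132 139 147 172 200 202 201 186 149 128 123 114 109 142 172 193 196
 198 195 187 163]
261 [137 143 153 168 182 202 203 199 187 154 134 124 109 108 145 179 197 199
 202 201 200 192]
262 [141 147 170 200 203 203 203 200 184 141 130 126 111 112 150 184 199 201
 204 204 206 207]
263 [145 158 182 204 206 203 202 198 185 144 130 125 114 114 152 187 202 205
 207 206 209 
[... 667 characters left out ...]
163]
282 [175 174 173 174 175 178 179 177 180 180 179 176 181 182 180 183 180 179
 184 185]
283 [176 174 173 173 174 175 174 172 173 169 167 167 176 181 180 182 180 179
 183 193]
284 [178 177 176 172 170 165 156 151 142 141 146 159 173 179 179 180 181 180
 179 187]
285 [175 175 178 173 169 156 140 134 137 135 134 150 166 179 180 180 180 180
 180 182]
286 [179 176 175 176 175 165 152 150 157 153 155 174 178 180 178 179 178 179
 180 178]
287 [179 177 175 175 176 174 169 172 174 172 173 177 176 176 176 174 175 180
 178 178]
288 [176 179 175 175 177 174 172 171 170 174 175 169 164 158 158 157 163 169
 173 176]
289 [173 178 179 175 175 177 176 173 172 172 167 150 127 122 122 122 129 138
 156 172]
```

>>> {"name": "step_arm", "arguments": {
  "series": [-1,-0.7,-12,0,0,0,1,0,0,-12,0,0,0,1,0,0,-8,0,0,0,1,0,0,0,0,0,0,1,0,0,0,0,0,0,1]
}}

```text
clock: 5.42
tool_pos: [0.3941, -0.3238, 0.0798]
eef_rot: [-1.51, 0.506, -0.501]
contact_force: [0.3, -0.4, -0.6]
finger_gap: 0.0091
```

```bash
python3 a.py
```

```text
t 5.4167 pos [ 394.1 -323.8   79.8] jaw yaw -36.85 yaxis [-0.0021  0.0022 -1.    ] q [-0.799  0.082  1.683  0.     1.379 -0.156] F [ 0.3 -0.4 -0.6] T [ 0.02 -0.02  0.05] gap 9.1
```

>>> {"name": "step_arm", "arguments": {
  "series": [0,0,-2,0,0,0,1,0,0,-2,0,0,0,1,0,0,-2,0,0,0,1,0,0,0,0,0,0,1]
}}

```text
clock: 5.75
tool_pos: [0.3946, -0.3245, 0.0752]
eef_rot: [-1.511, 0.504, -0.504]
contact_force: [-1.0, 0.6, -0.8]
finger_gap: 0.0094
```

```bash
python3 a.py
```

```text
t 5.75 pos [ 394.6 -324.5   75.2] jaw yaw -36.86 yaxis [-0.e+00  1.e-04 -1.e+00] q [-0.799  0.087  1.688  0.     1.367 -0.156] F [-1.   0.6 -0.8] T [-0.02 -0.06 -0.01] gap 9.4
```

>>> {"name": "step_arm", "arguments": {
  "series": [0.4,0.6,-1,0,0,0,1,0,0,-2,0,0,0,1,0,0,0,0,0,0,1]
}}

```text
clock: 6.0
tool_pos: [0.395, -0.3238, 0.072]
eef_rot: [-1.511, 0.504, -0.503]
contact_force: [-0.0, -0.4, -0.5]
finger_gap: 0.0095
```

>>> {"name": "step_arm", "arguments": {
  "series": [0,0,-2,0,0,0,1,0,0,0,0,0,0,1]
}}

```text
clock: 6.17
tool_pos: [0.3949, -0.3238, 0.07]
eef_rot: [-1.511, 0.504, -0.503]
contact_force: [1.0, -0.4, -0.2]
finger_gap: 0.0095
```

```bash
python3 a.py
```

```text
t 6.1667 pos [ 394.9 -323.8   70. ] jaw yaw -36.86 yaxis [-4.e-04  4.e-04 -1.e+00] q [-0.798  0.091  1.695 -0.     1.356 -0.154] F [ 1.  -0.4 -0.2] T [-0.    0.02  0.01] gap 9.5
```

>>> {"name": "step_arm", "arguments": {
  "series": [0,0,-3,0,0,0,1,0,0,-3,0,0,0,1,0,0,-3,0,0,0,1,0,0,-2,0,0,0,1,0,0,0,0,0,0,1]
}}

```text
clock: 6.58
tool_pos: [0.3949, -0.3237, 0.0585]
eef_rot: [-1.511, 0.504, -0.503]
contact_force: [-0.8, 0.1, -1.2]
finger_gap: 0.0093
```

```bash
python3 a.py
```

```text
t 6.5833 pos [ 394.9 -323.7   58.5] jaw yaw -36.86 yaxis [-6.e-04  7.e-04 -1.e+00] q [-0.798  0.102  1.707  0.     1.333 -0.154] F [-0.8  0.1 -1.2] T [ 0.03 -0.02 -0.03] gap 9.3
```

>>> {"name": "step_arm", "arguments": {
  "series": [0,0,-1,0,0,0,1,0,0,-0.7,0,0,0,1,0,0,0,0,0,0,1]
}}

```text
clock: 6.83
tool_pos: [0.395, -0.3239, 0.0575]
eef_rot: [-1.511, 0.504, -0.503]
contact_force: [-1.3, 0.8, -0.4]
finger_gap: 0.0092
```

```bash
python3 a.py
```

```text
t 6.8333 pos [ 395.  -323.9   57.5] jaw yaw -36.86 yaxis [-2.e-04  1.e-04 -1.e+00] q [-0.798  0.103  1.708 -0.     1.33  -0.154] F [-1.3  0.8 -0.4] T [0.04 0.07 0.  ] gap 9.2
```

>>> {"name": "step_arm", "arguments": {
  "series": [0,0,-0.8,0,0,0,1,0,0,0,0,0,0,1]
}}

```text
clock: 7.0
tool_pos: [0.395, -0.3239, 0.0574]
eef_rot: [-1.512, 0.504, -0.504]
contact_force: [-3.0, 1.3, 4.1]
finger_gap: 0.0094
```

>>> {"name": "step_arm", "arguments": {
  "series": [0,0,0,0,0,0,0.2,0,0,0,0,0,0,0.2,0,0,0,0,0,0,0.2,0,0,0,0,0,0,0.2]
}}

```text
clock: 7.33
tool_pos: [0.3952, -0.324, 0.0567]
eef_rot: [-1.512, 0.503, -0.504]
contact_force: [-0.2, 0.1, 1.3]
finger_gap: 0.0343
```

>>> {"name": "step_arm", "arguments": {
  "series": [0,0,10,0,0,0,0.2,0,0,20,0,0,0,0.2,0,0,25,0,0,0,0.2,0,0,10,0,0,0,0.2,0,0,0,0,0,0,0.2]
}}

```text
clock: 7.75
tool_pos: [0.3969, -0.3257, 0.1259]
eef_rot: [-1.515, 0.498, -0.51]
contact_force: [-0.1, -0.6, 0.7]
finger_gap: 0.0341
```

```bash
python3 a.py; python3 - <<'E'
from h import *
S=cam("side")
cv2.imwrite("pics/g3.png",cv2.resize(S["image"][225:300,340:440],(600,450),interpolation=cv2.INTER_CUBIC))
print("expected key bow centre/top", np.round(proj(S,[.395,-.3238,.074]),1),np.round(proj(S,[.395,-.3238,.091]),1),np.round(proj(S,[.395,-.3238,.046]),1))
E
```

```text
t 7.75 pos [ 396.9 -325.7  125.9] jaw yaw -36.85 yaxis [ 0.0057 -0.0058 -1.    ] q [-0.798  0.046  1.626  0.     1.462 -0.154] F [-0.1 -0.6  0.7] T [-0.01 -0.03 -0.  ] gap 34.1
expected key bow centre/top [393.6 271.5] [394.3 263.6] [392.5 284.3]
```

View pics/g3.png

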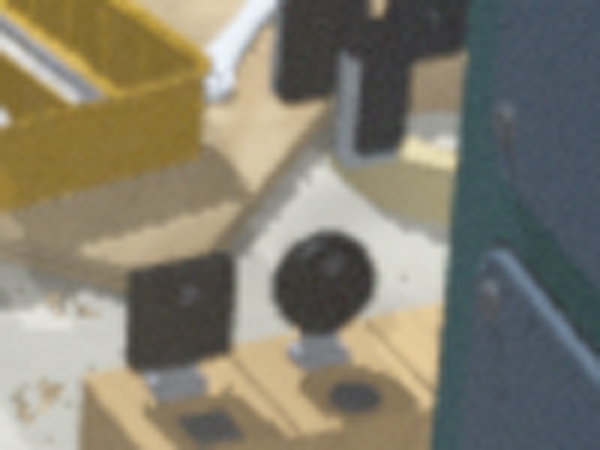

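The round key is seated and upright: its bow is at (393.9,271.8), against an expected (393.6,271.5). Now for the square key.

>>> {"name": "step_arm", "arguments": {
  "series": [10,13.3,0,0,0,0,0.2,10,13.4,0,0,0,0,0.2,9.8,13.4,0,0,0,0,0.2,0,0,0,0,0,0,0.2,0,0,0,0,0,0,0.2]
}}

```text
clock: 8.22
tool_pos: [0.4244, -0.2829, 0.1202]
eef_rot: [-1.511, 0.504, -0.5]
contact_force: [-0.3, 0.3, -1.0]
finger_gap: 0.034
```

```bash
python3 a.py
```

```text
t 8.2167 pos [ 424.4 -282.9  120.2] jaw yaw -36.76 yaxis [-0.0025  0.0014 -1.    ] q [-6.990e-01  5.000e-02  1.633e+00 -1.000e-03  1.461e+00 -5.700e-02] F [-0.3  0.3 -1. ] T [ 0.03  0.02 -0.01] gap 34.0
```

>>> {"name": "step_arm", "arguments": {
  "series": [0.4,-0.5,-20,0,0,0,0.2,0,0,-20,0,0,0,0.2,0,0,-14,0,0,0,0.2,0,0,-6,0,0,0,0.2,0,0,0,0,0,0,0.2]
}}

```text
clock: 8.63
tool_pos: [0.4234, -0.2838, 0.0593]
eef_rot: [-1.51, 0.508, -0.5]
contact_force: [-0.2, -0.2, 0.7]
finger_gap: 0.034
```

>>> {"name": "step_arm", "arguments": {
  "series": [0,0,0,0,0,0,0.2,0,0,0,0,0,0,0.2]
}}

```text
clock: 8.8
tool_pos: [0.4257, -0.2851, 0.0629]
eef_rot: [-1.512, 0.503, -0.505]
contact_force: [-0.0, 0.3, 0.3]
finger_gap: 0.0344
```

```bash
python3 a.py
```

```text
t 8.8 pos [ 425.7 -285.1   62.9] jaw yaw -36.88 yaxis [ 0.0014 -0.0014 -1.    ] q [-0.701  0.1    1.7   -0.     1.339 -0.057] F [-0.   0.3  0.3] T [ 0.01  0.01 -0.02] gap 34.4
```

>>> {"name": "step_arm", "arguments": {
  "series": [-0.5,1,-2.5,0,0,0,0.2,0,0,-2.5,0,0,0,0.2,0,0,0,0,0,0,0.2,0,0,0,0,0,0,0.2]
}}

```text
clock: 9.13
tool_pos: [0.4248, -0.2833, 0.057]
eef_rot: [-1.512, 0.503, -0.504]
contact_force: [0.3, 0.3, -0.3]
finger_gap: 0.0341
```

```bash
python3 a.py
```

```text
t 9.1333 pos [ 424.8 -283.3   57. ] jaw yaw -36.85 yaxis [ 2.e-04 -2.e-04 -1.e+00] q [-0.699  0.103  1.709 -0.     1.329 -0.056] F [ 0.3  0.3 -0.3] T [0.05 0.05 0.01] gap 34.1
```

>>> {"name": "step_arm", "arguments": {
  "series": [0,0,0,0,0,0,1,0,0,0,0,0,0,1,0,0,0,0,0,0,1,0,0,0,0,0,0,1,0,0,0,0,0,0,1],
  "force": 80
}}

```text
clock: 9.55
tool_pos: [0.425, -0.2835, 0.0571]
eef_rot: [-1.512, 0.503, -0.504]
contact_force: [0.3, 0.9, 1.0]
finger_gap: 0.0089
```

```bash
python3 a.py
```

```text
t 9.55 pos [ 425.  -283.5   57.1] jaw yaw -36.85 yaxis [ 6.e-04 -5.e-04 -1.e+00] q [-0.699  0.103  1.709  0.     1.329 -0.056] F [0.3 0.9 1. ] T [-0.   -0.07  0.02] gap 8.9
```

>>> {"name": "step_arm", "arguments": {
  "series": [0,0,5,0,0,0,1,0,0,15,0,0,0,1,0,0,25,0,0,0,1,0,0,30,0,0,0,1,0,0,30,0,0,0,1]
}}

```text
clock: 9.97
tool_pos: [0.4242, -0.2828, 0.1623]
eef_rot: [-1.511, 0.505, -0.502]
contact_force: [0.7, 0.8, 0.1]
finger_gap: 0.009
```

>>> {"name": "step_arm", "arguments": {
  "series": [17.5,17.4,15,0,0,4.3,1,17.5,17.4,10,0,0,4.3,1,17.5,17.4,0,0,0,4.3,1,17.5,17.4,0,0,0,4.3,1,17.5,17.4,0,0,0,4.3,1]
}}

```text
clock: 10.38
tool_pos: [0.513, -0.1955, 0.1874]
eef_rot: [-1.561, 0.207, -0.208]
contact_force: [1.0, 0.7, -0.3]
finger_gap: 0.0086
```

>>> {"name": "step_arm", "arguments": {
  "series": [17.5,17.4,0,0,0,4.3,1,17.5,17.4,0,0,0,4.3,1,17.5,17.4,0,0,0,4.3,1,17.5,17.4,0,0,0,4.3,1,17.5,17.4,0,0,0,4.1,1]
}}

```text
clock: 10.8
tool_pos: [0.6003, -0.1083, 0.1867]
eef_rot: [-1.569, -0.084, 0.085]
contact_force: [-0.2, -0.4, -0.0]
finger_gap: 0.009
```

>>> {"name": "step_arm", "arguments": {
  "series": [0,0,0,0,0,0,1,0,0,0,0,0,0,1,0,0,0,0,0,0,1]
}}

```text
clock: 11.05
tool_pos: [0.5993, -0.1096, 0.1866]
eef_rot: [-1.57, -0.08, 0.082]
contact_force: [0.8, -0.0, -0.6]
finger_gap: 0.009
```

```bash
python3 a.py
```

```text
t 11.05 pos [ 599.3 -109.6  186.6] jaw yaw 5.91 yaxis [-1.1e-03 -4.0e-04 -1.0e+00] q [-2.740e-01  2.320e-01  1.294e+00 -1.000e-03  1.617e+00 -3.770e-01] F [ 0.8 -0.  -0.6] T [ 0.01  0.01 -0.  ] gap 9.0
```

>>> {"name": "step_arm", "arguments": {
  "series": [0.8,0.2,-8,0,0,0,1,0.5,0,-8,0,0,0,1,0,0,-5,0,0,0,1,0,0,0,0,0,0,1,0,0,0,0,0,0,1]
}}

```text
clock: 11.47
tool_pos: [0.6004, -0.1094, 0.1648]
eef_rot: [-1.569, -0.079, 0.082]
contact_force: [0.2, -0.6, 0.6]
finger_gap: 0.0086
```

```bash
python3 a.py; python3 - <<'E'
from h import *
S=cam("side"); p=readout.state()["tool_pos"]
print(np.round(proj(S,p-[0,0,.039]),2),np.round(proj(S,[.6007,-.1094,.122]),2))
cv2.imwrite("pics/g4.png",cv2.resize(S["image"][225:300,185:285],(600,450),interpolation=cv2.INTER_CUBIC))
E
```

```text
t 11.4667 pos [ 600.4 -109.4  164.8] jaw yaw 5.9 yaxis [-1.8e-03  5.0e-04 -1.0e+00] q [-0.273  0.243  1.324  0.     1.576 -0.376] F [ 0.2 -0.6  0.6] T [ 0.02  0.03 -0.05] gap 8.6
[232.69 264.94] [232.83 267.23]
```

View pics/g4.png

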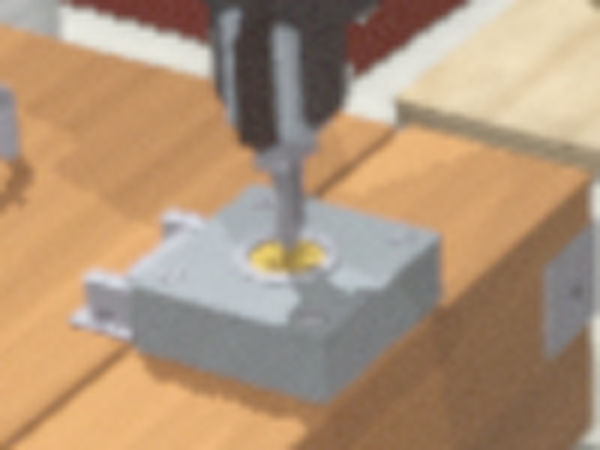

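The blade tip at (232.9,266) is over the plug centre at (232.9,267.9), so they are aligned. I'll insert it gently.

>>> {"name": "step_arm", "arguments": {
  "series": [0,0,-2,0,0,0,1,0,0,-2,0,0,0,1,0,0,-2,0,0,0,1,0,0,0,0,0,0,1]
}}

```text
clock: 11.85
tool_pos: [0.6009, -0.109, 0.1594]
eef_rot: [-1.569, -0.081, 0.082]
contact_force: [0.5, 0.3, 0.5]
finger_gap: 0.0093
```

```bash
python3 a.py
```

```text
t 11.85 pos [ 600.9 -109.   159.4] jaw yaw 5.95 yaxis [-6.e-04  2.e-04 -1.e+00] q [-0.272  0.246  1.332  0.     1.565 -0.376] F [0.5 0.3 0.5] T [ 0.01 -0.03  0.01] gap 9.3
```

>>> {"name": "step_arm", "arguments": {
  "series": [0,0,-2,0,0,0,1,0,0,-2,0,0,0,1,0,0,0,0,0,0,1]
}}

```text
clock: 12.1
tool_pos: [0.6009, -0.109, 0.1552]
eef_rot: [-1.569, -0.081, 0.082]
contact_force: [-0.7, 0.3, -1.1]
finger_gap: 0.0092
```

```bash
python3 a.py
```

```text
t 12.1 pos [ 600.9 -109.   155.2] jaw yaw 5.95 yaxis [-8.e-04  2.e-04 -1.e+00] q [-0.272  0.248  1.338  0.     1.557 -0.376] F [-0.7  0.3 -1.1] T [ 0.01 -0.01 -0.02] gap 9.2
```

>>> {"name": "step_arm", "arguments": {
  "series": [0,0,-2,0,0,0,1,0,0,-2,0,0,0,1,0,0,-2,0,0,0,1,0,0,-2,0,0,0,1,0,0,-2,0,0,0,1]
}}

```text
clock: 12.52
tool_pos: [0.602, -0.1091, 0.1481]
eef_rot: [-1.57, -0.084, 0.079]
contact_force: [-0.6, 1.1, 2.6]
finger_gap: 0.009
```

```bash
python3 a.py
```

```text
t 12.5167 pos [ 602.  -109.1  148.1] jaw yaw 5.95 yaxis [ 3.5e-03 -4.0e-04 -1.0e+00] q [-2.720e-01  2.500e-01  1.349e+00  1.000e-03  1.539e+00 -3.760e-01] F [-0.6  1.1  2.6] T [ 0.19  0.17 -0.04] gap 9.0
```

>>> {"name": "step_arm", "arguments": {
  "series": [0,0,-1.5,0,0,3,1,0,0,-1.5,0,0,-6,1,0,0,-1.5,0,0,6,1,0,0,-1.5,0,0,-6,1,0,0,0,0,0,3,1]
}}

```text
clock: 12.93
tool_pos: [0.6018, -0.109, 0.1409]
eef_rot: [-1.57, -0.082, 0.078]
contact_force: [0.8, 1.2, 2.8]
finger_gap: 0.0087
```

```bash
python3 a.py
```

```text
t 12.9333 pos [ 601.8 -109.   140.9] jaw yaw 5.8 yaxis [ 2.6e-03 -1.0e-04 -1.0e+00] q [-2.720e-01  2.540e-01  1.358e+00  1.000e-03  1.527e+00 -3.740e-01] F [0.8 1.2 2.8] T [ 0.12 -0.15 -0.01] gap 8.7
```

>>> {"name": "step_arm", "arguments": {
  "series": [0,0,-1,0,0,3,1,0,0,-1.5,0,0,-6,1,0,0,-1.5,0,0,6,1,0,0,-1.5,0,0,-6,1,0,0,-1,0,0,3,1]
}}

```text
clock: 13.35
tool_pos: [0.6021, -0.1091, 0.1384]
eef_rot: [-1.571, -0.084, 0.076]
contact_force: [-4.1, 2.3, 18.1]
finger_gap: 0.009
```

```bash
python3 a.py
```

```text
t 13.35 pos [ 602.1 -109.1  138.4] jaw yaw 5.81 yaxis [ 0.005 -0.001 -1.   ] q [-0.272  0.255  1.363  0.     1.519 -0.373] F [-4.1  2.3 18.1] T [0.35 0.97 0.01] gap 9.0
```

>>> {"name": "step_arm", "arguments": {
  "series": [0,0,0,0,0,5,1,0,0,0,0,0,-5,1,0,0,0,0,0,-5,1,0,0,0,0,0,5,1]
}}

```text
clock: 13.68
tool_pos: [0.6019, -0.1091, 0.1377]
eef_rot: [-1.57, -0.084, 0.077]
contact_force: [-4.0, 1.3, 12.0]
finger_gap: 0.009
```

>>> {"name": "step_arm", "arguments": {
  "series": [0,0,-0.5,0,0,5,1,0,0,0,0,0,-5,1,0,0,-0.5,0,0,-5,1,0,0,0,0,0,5,1]
}}

```text
clock: 14.02
tool_pos: [0.6019, -0.1091, 0.1368]
eef_rot: [-1.57, -0.084, 0.076]
contact_force: [-4.0, 1.6, 12.3]
finger_gap: 0.0091
```

```bash
python3 a.py
```

```text
t 14.0167 pos [ 601.9 -109.1  136.8] jaw yaw 5.83 yaxis [ 4.6e-03 -9.0e-04 -1.0e+00] q [-0.272  0.255  1.365  0.     1.516 -0.374] F [-4.   1.6 12.3] T [ 0.25  0.66 -0.02] gap 9.1
```

Progressing. I'll keep rocking and pushing.

>>> {"name": "step_arm", "arguments": {
  "series": [-0.5,0,-0.7,0,0,6,1,0,0,-0.7,0,0,-6,1,0,0,0,0,0,-6,1,0,0,0,0,0,6,1]
}}

```text
clock: 14.35
tool_pos: [0.6019, -0.109, 0.1353]
eef_rot: [-1.57, -0.083, 0.074]
contact_force: [-3.3, 1.3, 10.1]
finger_gap: 0.0092
```

>>> {"name": "step_arm", "arguments": {
  "series": [0,0,-0.7,0,0,6,1,0,0,-0.7,0,0,-6,1,0,0,0,0,0,-6,1,0,0,0,0,0,6,1]
}}

```text
clock: 14.68
tool_pos: [0.6019, -0.1091, 0.1337]
eef_rot: [-1.57, -0.083, 0.075]
contact_force: [-1.6, 1.3, 10.4]
finger_gap: 0.0087
```

```bash
python3 a.py
```

```text
t 14.6833 pos [ 601.9 -109.1  133.7] jaw yaw 5.75 yaxis [ 5.5e-03 -8.0e-04 -1.0e+00] q [-2.72e-01  2.56e-01  1.37e+00  1.00e-03  1.51e+00 -3.73e-01] F [-1.6  1.3 10.4] T [ 0.23  0.43 -0.02] gap 8.7
```

>>> {"name": "step_arm", "arguments": {
  "series": [0,0,-0.7,0,0,6,1,0,0,-0.7,0,0,-6,1,0,0,0,0,0,-6,1,0,0,0,0,0,6,1]
}}

```text
clock: 15.02
tool_pos: [0.6019, -0.1091, 0.133]
eef_rot: [-1.571, -0.083, 0.074]
contact_force: [-2.7, 1.6, 13.4]
finger_gap: 0.0088
```

>>> {"name": "step_arm", "arguments": {
  "series": [0,0,-0.7,0,0,6,1,0,0,-0.7,0,0,-6,1,0,0,0,0,0,-6,1,0,0,0,0,0,6,1]
}}

```text
clock: 15.35
tool_pos: [0.602, -0.109, 0.1329]
eef_rot: [-1.571, -0.084, 0.074]
contact_force: [-5.1, 1.4, 17.6]
finger_gap: 0.0091
```

```bash
python3 a.py; python3 - <<'E'
from h import *
S=cam("side")
print(np.round(proj(S,[.6007,-.1094,.127]),2))
cv2.imwrite("pics/g5.png",cv2.resize(S["image"][225:300,185:285],(600,450),interpolation=cv2.INTER_CUBIC))
E
```

```text
t 15.35 pos [ 602.  -109.   132.9] jaw yaw 5.75 yaxis [ 0.0066 -0.0012 -1.    ] q [-2.720e-01  2.560e-01  1.372e+00  1.000e-03  1.507e+00 -3.730e-01] F [-5.1  1.4 17.6] T [ 0.42  0.87 -0.11] gap 9.1
[232.69 264.7 ]
```

View pics/g5.png

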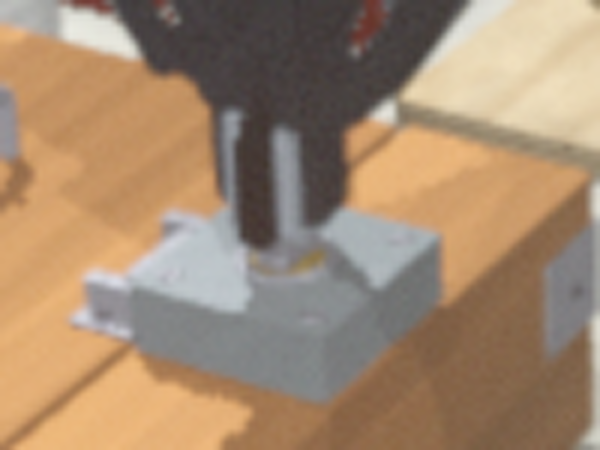

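The shoulder rests on the lock face, and the height has stalled at 132.9 mm while the push rises to about 18 N, so the key is home. Now turning it clockwise.

>>> {"name": "step_arm", "arguments": {
  "series": [-0.7,0,0,0,0,-5,1,0,0,0,0,0,-5,1,0,0,0,0,0,-5,1,0,0,0,0,0,-5,1,0,0,0,0,0,-5,1],
  "force": 100
}}

```text
clock: 15.82
tool_pos: [0.6015, -0.1091, 0.133]
eef_rot: [-1.555, 0.257, -0.269]
contact_force: [-3.9, 2.9, 17.2]
finger_gap: 0.0089
```

```bash
python3 a.py
```

```text
t 15.8167 pos [ 601.5 -109.1  133. ] jaw yaw -19.2 yaxis [ 0.0072 -0.0015 -1.    ] q [-0.272  0.255  1.374  0.     1.506  0.063] F [-3.9  2.9 17.2] T [0.38 0.87 0.59] gap 8.9
```

>>> {"name": "step_arm", "arguments": {
  "series": [0,0,0.5,0,0,-5,1,0,0,0.5,0,0,-5,1,0,0,0,0,0,0,1]
}}

```text
clock: 16.07
tool_pos: [0.6013, -0.109, 0.133]
eef_rot: [-1.533, 0.394, -0.404]
contact_force: [-3.2, 2.0, 14.3]
finger_gap: 0.0088
```

```bash
python3 a.py;  python3 - <<'E'
from h import *
S=cam("side")
cv2.imwrite("pics/g6.png",cv2.resize(S["image"][225:300,185:285],(600,450),interpolation=cv2.INTER_CUBIC))
E
```

```text
t 16.0667 pos [ 601.3 -109.   133. ] jaw yaw -29.2 yaxis [ 0.0062 -0.001  -1.    ] q [-2.720e-01  2.550e-01  1.373e+00  1.000e-03  1.507e+00  2.370e-01] F [-3.2  2.  14.3] T [0.34 0.75 0.04] gap 8.8
```

View pics/g6.png

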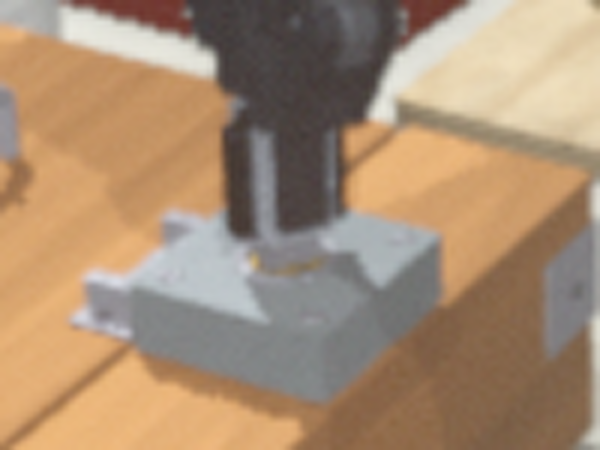

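The key and shoulder turn with the hand, and the torque has settled at 0.04 N m, so the plug is free. I'll finish the turn.

>>> {"name": "step_arm", "arguments": {
  "series": [0,0,0,0,0,-6,1,0,0,0,0,0,-6,1,0,0,0,0,0,-6,1,0,0,0,0,0,-6,1,0,0,0,0,0,-6,1]
}}

```text
clock: 16.53
tool_pos: [0.6011, -0.109, 0.133]
eef_rot: [-1.414, 0.802, -0.811]
contact_force: [-4.5, 1.0, 14.9]
finger_gap: 0.0088
```

>>> {"name": "step_arm", "arguments": {
  "series": [0,0,0,0,0,-6,1,0,0,0,0,0,-6,1,0,0,0,0,0,-6,1,0,0,0,0,0,-6,1,0,0,0,0,0,-6,1]
}}

```text
clock: 16.95
tool_pos: [0.601, -0.1089, 0.133]
eef_rot: [-1.212, 1.196, -1.204]
contact_force: [-4.0, 2.6, 14.9]
finger_gap: 0.0085
```

>>> {"name": "step_arm", "arguments": {
  "series": [0,0,0,0,0,0,1,0,0,0,0,0,0,1,0,0,0,0,0,0,1]
}}

```text
clock: 17.2
tool_pos: [0.601, -0.1089, 0.133]
eef_rot: [-1.214, 1.192, -1.2]
contact_force: [-4.8, 1.8, 15.0]
finger_gap: 0.0086
```

```bash
python3 a.py;  python3 - <<'E'
from h import *
S=cam("side");T=cam("top")
r=lambda i,x,y,w,h:cv2.resize(i["image"][y:y+h,x:x+w],(400,300),interpolation=cv2.INTER_CUBIC)
cv2.imwrite("pics/g7.png",np.vstack([np.hstack([r(S,185,225,100,75),r(S,340,225,100,75)]),np.hstack([r(T,200,165,80,60),r(T,290,263,88,66)])]))
E
```

```text
t 17.2 pos [ 601.  -108.9  133. ] jaw yaw -89.02 yaxis [ 5.4e-03 -9.0e-04 -1.0e+00] q [-2.720e-01  2.550e-01  1.373e+00  1.000e-03  1.508e+00  1.281e+00] F [-4.8  1.8 15. ] T [0.38 0.84 0.12] gap 8.6
```

View pics/g7.png

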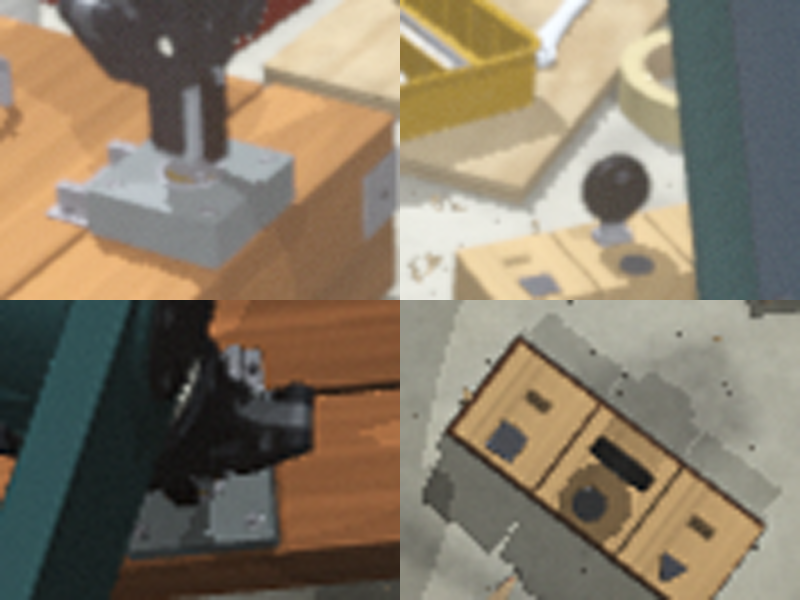

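```bash
python3 a.py; python3 -c "
from station import arm
print(arm.finish_job())"
```

```text
t 17.3 pos [ 601.  -108.9  133. ] jaw yaw -89.02 yaxis [ 5.4e-03 -9.0e-04 -1.0e+00] q [-2.720e-01  2.550e-01  1.373e+00  1.000e-03  1.508e+00  1.281e+00] F [-4.9  2.1 16.1] T [0.37 0.82 0.12] gap 8.5
the job is handed in; nothing more can be done
None
```

The job is handed in at 17.3 s of the 53 s allowed. The round-bowed key is back in its disc-marked socket. The square-bowed key is fully home in the chest lock, still gripped and held turned clockwise so you can lift the lid.

- **Round key:** the last pictures show it standing upright in the disc-marked socket. When I let it go, its bow was within 0.5 pixel of where a fully home key should be.
- **Square key in the lock:** I rocked it a few degrees to get it past the sticky pin. It stopped 133 mm above the table, which is where it should sit when home. It is held with about 15 N of downward push and 100 N of grip.
- **Turn and latch:** the hand has turned about 95°, so the plug should be at about 87° (1.5 rad) after play. The steady turning moment of 0.12 N m fits the return spring. The plug and bolt cannot be read directly, so the latch position is inferred from this.
- **Disagreements:** none of the checks failed. The small mismatches were 1 to 2 mm of lag after quick moves, about 5 N of sideways force at the lock, and a brief 0.59 N m reading at the start of the turn. The 0.59 N m fell to 0.04 N m once the arm was still.
- **Bystanders:** the arm worked only above the lock and the stand, and I saw no sign of touching them. I did not measure their positions again at the end.

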